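Seat the sprung flask cradle on the vacuum casting table and hold the flask pressed down

TASK

Get the vacuum casting table ready for its leak test: set the sprung flask cradle on the table's two pegs, flush on the deck, and let go of it; then stand the tall narrow flask upright in the cradle's ring (set it in, do not drop it: the plaster in it is brittle) and press it straight down until the spring is fully compressed. Finish while still holding the flask pressed down like that, gripper on it and the cradle still flush on its pegs, and leave everything else on the bench as it is.

Things in the scene. Friction and masses are not known exactly. Their poses are not given: they have to be found in the camera images.
- cradle: Flask cradle, loose, aluminium, 0.37 kg. Foot plate 136 (x) by 64 (y) by 8 mm thick, with two 11 mm holes on its x axis, 52 mm either side of the centre. On it a round cup, 60 mm outer diameter, 8 to 36 mm above the underside (grip it, closing along y); in the cup the sprung ring. 58 mm tall in all. Origin: centre of the underside, z up. Ends alike: it fits the pegs either way round.
- spring_ring (a joint): How far the cradle's sprung ring is pressed down into the cup, in m: 0 fully up (as at the start), 0.012 at its stop. The spring holds it up with 7 N at 0, so that the flask's weight alone does not sink it, and with 15.4 N at the stop.
- ring_floor (a point): Centre of the ring's flat rubber-faced floor, on which the flask's foot stands; moves with the ring. It lies 50 mm above the cradle's underside when the ring is up. Around it stands a lip 8 mm high, 48.6 mm inner and 54 mm outer diameter.
- flask: The tall narrow casting flask, loose: a plain steel tube filled with plaster, 45 mm diameter, 90 mm tall, foot bevelled by 2 mm, about 0.32 kg (may be 0.26 to 0.42). Stands upright on the bench, shallow pouring cone up. Origin: centre of the underside, z up.
- peg_seat (a point): Centre of the fixed casting table's deck, on its surface 60 mm over the bench, midway between the pegs; z up. Pegs on this frame's x axis, 52 mm either side: steel, 8 mm diameter, 16 mm high, top 5 mm tapered. The table: grey housing 200 by 200 mm, black rubber-faced deck on top; a sloping gauge panel, lower than the deck, reaches 50 mm farther on its -x side.
- wide_flask: The short wide flask, 62 mm diameter, 66 mm tall, loose; too wide for the ring, not to be used. Origin: centre of the underside.
- crucible: White ceramic crucible, 68 mm wide, 36 mm tall. Leave alone. Origin: centre of the underside.
- flux_jar: Small jar, 48 mm diameter, 62 mm tall. Leave alone. Origin: centre of the underside.
- file: Flat file, 250 mm long, 22 mm high, lying near the robot on its left. Leave alone.
- mandrel: Tapered steel ring mandrel, 270 mm long, 24 mm thick, lying near the robot on its right. Leave alone.
Things that resemble listed ones, but are neither listed nor needed, are in the scene too. What is shaped like the flask but orange is not meant.

How it is judged:
On the way, in this order (a step that is already met when the one before it is completed fails the run):
1. the cradle sits flush on the two pegs and has been let go (horizontal distance between cradle and peg_seat below 0.004 m and z of cradle in the frame of peg_seat below 0.0025 m and angle between cradle's own z axis and vertical below 0.04 rad and angle between the x axis of cradle and the x axis of peg_seat, either way round below 0.07 rad and contact force between the fingers and cradle below 0.3 N), for 0.2 s.
2. the narrow flask stands upright in the ring of the seated cradle (horizontal distance between cradle and peg_seat below 0.004 m and z of cradle in the frame of peg_seat below 0.0025 m and angle between cradle's own z axis and vertical below 0.04 rad and angle between the x axis of cradle and the x axis of peg_seat, either way round below 0.07 rad and horizontal distance between flask and ring_floor below 0.005 m and z of flask in the frame of ring_floor between -0.003 and 0.003 m and angle between flask's own z axis and vertical below 0.06 rad), for 0.1 s.
At the end, for the whole second after the job is handed in: Cradle flush on the pegs (2.5 mm, centred within 4 mm, 0.07 rad), untouched; narrow flask upright (0.06 rad) on the ring floor (3 mm, centred within 5 mm), ring pressed down at least 9.5 of 12 mm with over 9 N, fingers on the flask with over 4 N, at rest, through the last second (all of step 2 and contact force between the fingers and cradle below 0.3 N and value of joint spring_ring above 0.0095 m and contact force between flask and cradle above 9 N and contact force between the fingers and flask above 4 N and linear speed of flask below 0.02 m/s); the arm keeps its last pose, push and grip.
It fails at once if the flask was dropped (moving faster than 0.4 m/s with nothing of the gripper on it) (linear speed of flask above 0.4 m/s and contact force between the fingers and flask below 0.1 N).
It fails at once if the flask was tipped over (over 0.7 rad) (angle between flask's own z axis and vertical above 0.7 rad).
It fails at once if something else on the bench was disturbed (moved over 30 mm) (distance of any of wide_flask, crucible, flux_jar, file, mandrel from where it was at the start of the episode above 0.03 m).
It also fails if it takes over 70 s, if anything falls off the work surface, if the arm or the gripper's body presses on something with over 40 N, if the wrist force passes 120 N, or if a joint passes its speed limit or range.

ROBOT

A 6-joint arm with a two-finger parallel gripper is mounted at the origin on the work surface. World frame = base frame: x ahead of the robot, y to its left, z up, the work surface at z = 0. Lengths are in m, angles in rad, forces in N, time in s.
With the tool pointing down it reaches from about 0.25 to 0.775 m from the base axis. Payload 4 kg.
Tool frame: the origin (TCP) lies on the centre line of the jaws, within the pads' length; the fingertips stand 17 mm ahead of it and the grasp point (between the pads) lies 2 mm behind it; z points along the fingers, y is the line along which they close (so a half turn about z gives the same grasp; the last joint's range is limited). The gripper opens to 94 mm and grips with 3 to 60 N. Pads are 16 mm wide; open, the fingers measure 119 mm over their backs; the gripper's body (75 mm by 177 mm) begins 78 mm behind the grasp point.
Start: joints at [1.065, 0.087, 1.371, -0, 1.684, -0.103], TCP at [0.216, 0.506, 0.223] pointing down, gripper open.
Joint ranges: [-3.1, 3.1], [-0.76, 2.03], [0.27, 2.55], [-1.08, 4.22], [0.17, 2.65], [-2.57, 2.57]. Speed limits (rad/s): [2.79, 2.79, 3.14, 3.14, 3.14, 3.14].

INTERFACE

Orientations are given as [roll, pitch, yaw] about the fixed x, y, z axes, in that order (R = Rz(yaw) Ry(pitch) Rx(roll)).
In Python, from bench import robot gives the robot as it stands.
- The arm moves only by the tool servo_tool, never from a script. Its argument "plan" is a list of rows, each a list of 7 numbers: the shift along the tool's x, y, z normalised to -1 to 1, where 1 is 0.1 m, then the turn, a rotation vector about the tool's x, y, z normalised to -1 to 1, where 1 is pi/2 rad, then the finger opening in mm, from 0 to 94. In form: [[x, y, z, ax, ay, az, gripper], ...]. A call has 1 to 12 rows; each row is the pose to reach, as a shift and turn from the pose commanded when the call began, along the tool's axes at that moment; what a row does not reach only later rows make up. A row lasts 1/12 s, in which the tool goes at most 41.7 mm and 7.16 degrees, less where a joint would pass 70% of its speed; a pose out of reach is approached as far as the arm can. A call with a number of a shift or a turn outside -1 to 1 is refused whole. A call with a gripper value outside its range is refused whole. The fingers move at their own pace and stop on an object; the grip force is fixed at half the most. Time passes only in rows, so rows that repeat a pose let the fingers close. It gives the time, the measured TCP pose, the force, the opening and the grip force at its end, in the units of the state.
- robot.get_obs(): the state, without advancing time (a new reading comes with each control period).
- robot.snapshot(name): name is "side" or "top"; returns the picture (400x640x3 uint8, red, green, blue); there is no depth.
- robot.camera_params(name): a dict with "camera_matrix" (3x3 intrinsics, pixels), "rvec" (rotation vector, rad) and "tvec" (3), from world to camera coordinates, as OpenCV has them. Camera axes: x right, y down, z forward; pixel columns grow to the right and rows downward; lengths in m; the calibration is good to about 2 mm. A picture is of the moment at which its call begins. camera_params takes no time and is no camera call.
- robot.close_job(): hands the job in; it is judged then, once.
Trained networks look in the newest picture that a camera, given by its name, has taken for a name from the list of things; names that differ only in an ending like _2 or _b are one class to them, and where a whole thing is asked for, a point or a joint stands for the part that bears it (a point fixed in the world has none). Each returns a list of dicts, best first, with "conf" (0 to 1); they miss things now and then, are a little off and sometimes report something else, mostly with a low value. They report only what shows in the picture. A call takes as long as a camera call. They do not tell look-alikes from the thing itself.
- robot.find_in(thing, camera): "extent" ([centre column, centre row, width, height] in pixels, round what is visible of it).
The state is a dict: "time": time; "joint_positions": joint angles; "qvel": joint speeds; "joint_torque": joint torques, N m; "tool_pos": TCP position; "ee_rot": TCP orientation; "wrist_force": force on the tool from outside, world axes, zero at the start; "wrist_torque": the same for the moment, N m; "width": finger opening in m; "finger_force": force on a finger pad.
Only numpy, scipy, OpenCV 4.12 (cv2) and the standard library are available. Lean on these libraries where they do the work, as an engineer would, in place of code of your own. Each camera call takes 0.05 s, during which the arm holds its last target. There are 200 camera calls.

## Working session

There is one attempt and no reset: what is moved stays moved. The work goes in short steps, Python scripts to look and compute and a tool call to move; the robot and the scene stay as the last step left them, time stands still between calls to the robot, and variables do not carry over. Pictures are saved under pics/ and viewed, at most 10 in all, crops included, and the job is handed in when it is done.

Besides the shell and the picture viewer there is one more tool, called after "Request:" by a JSON object that holds its "method" and its "body", one argument or row to a line. servo_tool: Moves the arm, as the interface text tells. Scaled input: -1 to 1 covers 0.1 m each way for a shift and pi/2 rad each way for a turn. Its arguments: {"type":"object","properties":{"plan":{"type":"array","items":{"type":"array","items":{"type":"number"}}}},"required":["plan"]}

```bash
mkdir -p pics; cat > h.py <<'E'
import numpy as np, cv2
from bench import robot
def cam(n):
    p=robot.camera_params(n); return np.array(p["camera_matrix"]),np.array(p["rvec"],float).reshape(3,1),np.array(p["tvec"],float).reshape(3,1)
def proj(n,P):
    K,r,t=cam(n); return cv2.projectPoints(np.array(P,float).reshape(-1,1,3),r,t,K,None)[0].reshape(-1,2)
def ray(n,uv,z):
    K,r,t=cam(n); R=cv2.Rodrigues(r)[0]; c=(-R.T@t).ravel(); d=R.T@np.linalg.inv(K)@np.array([uv[0],uv[1],1.]); return c+d*(z-c[2])/d[2]
def save(n,f,crop=None,s=1):
    im=robot.snapshot(n)
    if crop: im=im[crop[1]:crop[3],crop[0]:crop[2]]
    im=cv2.resize(im,None,fx=s,fy=s,interpolation=cv2.INTER_CUBIC); cv2.imwrite("pics/"+f,im[:,:,::-1])
E
python3 - <<'E'
from h import *
for n in ("top","side"):
    save(n,n+"0.png")
    K,r,t=cam(n);print(n,(-cv2.Rodrigues(r)[0].T@t).ravel().round(3),K[0,0])
    for th in ("cradle","flask","wide_flask","crucible","flux_jar"):
        print(th,[(np.round(d["extent"],1).tolist(),round(d["conf"],2)) for d in robot.find_in(th,n)][:4])
print(robot.get_obs())
E
```

```text
top [ 0.345 -0.063  1.157] 463.51269106299185
cradle []
flask [([161.5, 177.8, 27.8, 18.8], 0.71), ([166.4, 223.4, 30.1, 19.3], 0.67)]
wide_flask [([434.1, 220.6, 31.4, 30.1], 0.74)]
crucible [([176.8, 126.3, 29.9, 27.0], 0.9)]
flux_jar [([491.4, 160.5, 28.9, 22.2], 0.67)]
side [-0.003 -0.76   0.624] 414.30997342503
cradle [([429.4, 234.4, 68.3, 40.3], 0.96)]
flask [([269.6, 137.6, 13.4, 29.8], 0.77), ([247.5, 149.7, 16.2, 32.8], 0.71)]
wide_flask [([379.0, 279.1, 35.6, 43.9], 0.71)]
crucible [([314.9, 138.8, 18.2, 16.9], 0.66), ([379.0, 277.9, 32.7, 45.7], 0.53)]
flux_jar [([485.7, 302.4, 30.4, 39.1], 0.89)]
{'time': 0.6, 'joint_positions': array([ 1.06490495e+00,  8.72003528e-02,  1.37065442e+00,  4.30970598e-06,
        1.68364839e+00, -1.03080373e-01]), 'qvel': array([-0.00115933, -0.00093725, -0.00185966, -0.0011208 , -0.00035628,
       -0.00132613]), 'joint_torque': array([-7.97351731e-04, -3.39783633e+01, -3.02413166e+01,  7.16492557e-02,
        2.37333833e-02,  6.04077172e-06]), 'tool_pos': array([0.21560507, 0.5059984 , 0.22252884]), 'ee_rot': array([3.14150319e+00, 4.94937071e-06, 2.73878214e+00]), 'wrist_force': array([ 0.35248197, -0.85490378, -0.28623602]), 'wrist_torque': array([-0.02108497, -0.02697654,  0.02174594]), 'finger_force': 0.0, 'width': 0.09398205630652494}
```

View pics/top0.png

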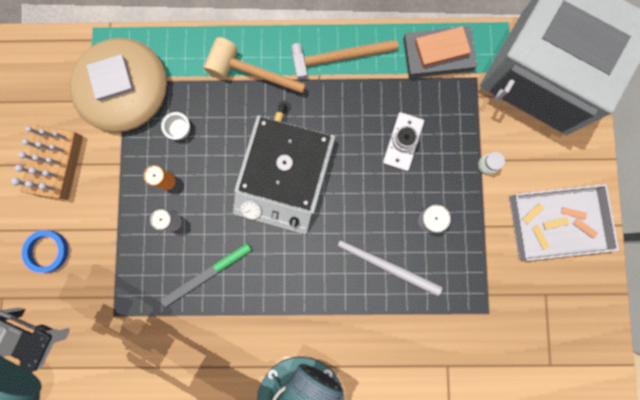

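View pics/side0.png

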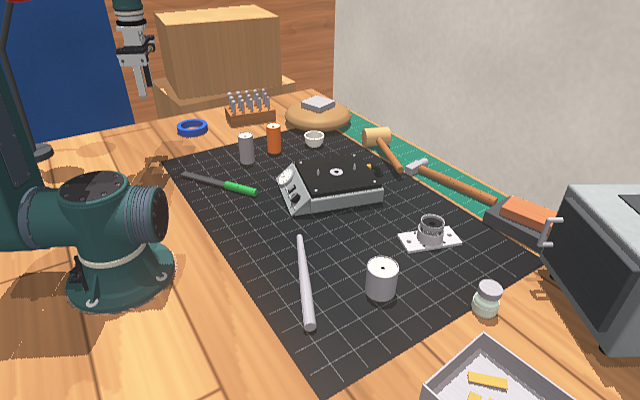

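The top view shows the cradle at (404,141), the table deck around (285,162) with its panel toward the robot, and the wide flask at (436,219).
Candidates for the flask:
- grey narrow one, top (161,220), side (247,150)
- orange look-alike, top (155,177), side (274,138)
- wide flask, top (436,219)
- flux jar, top (491,162)

I choose the grey narrow one and will check it in a close crop.

```bash
python3 - <<'E'
from h import *
t=robot.snapshot("top"); s=robot.snapshot("side")
f=lambda im,x,y,w,h,k:cv2.resize(im[y:y+h,x:x+w],None,fx=k,fy=k,interpolation=cv2.INTER_CUBIC)
A=f(t,225,100,120,140,3); # 360x420
B=f(t,375,105,60,70,4)    # 240x280
C=f(t,140,160,50,70,4)    # 200x280
D=f(s,270,140,200,120,4)
c=np.zeros((420,800,3),np.uint8); c[:,:360]=A; c[:280,360:600]=B; c[:280,600:800]=C
E_=f(s,225,115,65,46,3); c[282:420,360:555]=E_
cv2.imwrite("pics/c1.png",c[:,:,::-1]); cv2.imwrite("pics/c2.png",D[:,:,::-1])
E
```

```text
(no output)
```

View pics/c1.png

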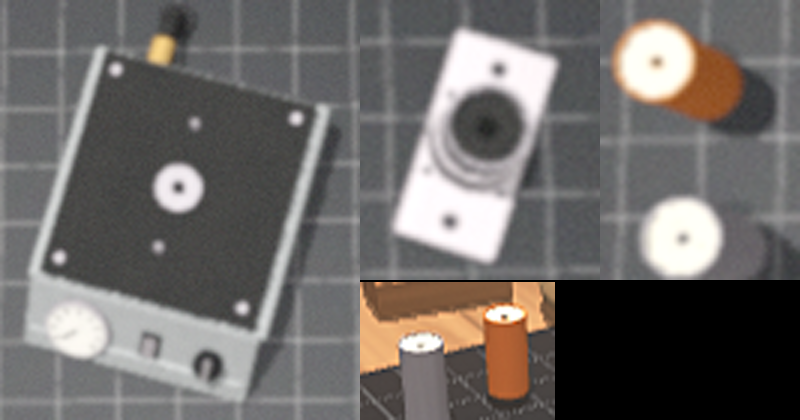

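View pics/c2.png

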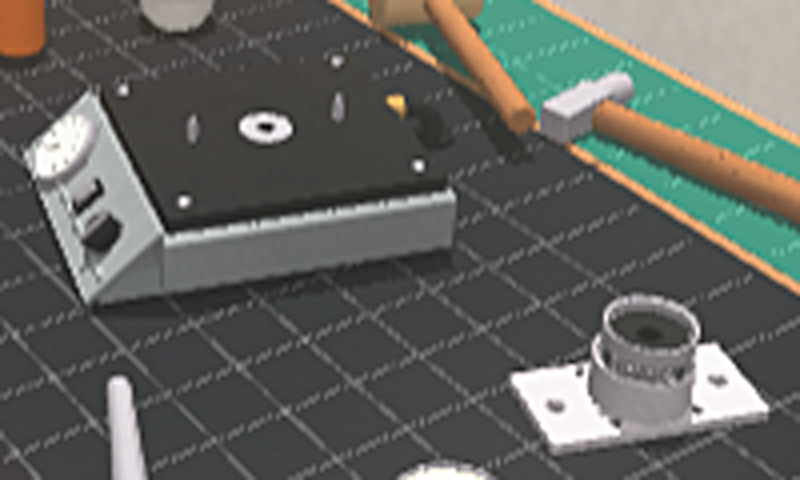

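The crops show the grey narrow flask with its cone top at (160.5,219.5), so the orange one is the look-alike. The pegs are at (290,141) and (277.7,182), the port at (284.3,162.3), and the cradle holes at (409.8,122.3) and (397.5,160.3). Next: refine these with centroids.

```bash
cat >> h.py <<'E'
def cen(g,u,v,r,dark=False):
    u0,v0=int(round(u))-r,int(round(v))-r; w=g[v0:v0+2*r+1,u0:u0+2*r+1].astype(float)
    w=-w if dark else w
    b=np.median(np.r_[w[0],w[-1],w[:,0],w[:,-1]]); w=np.clip(w-b-0.25*(w.max()-b),0,None)
    y,x=np.mgrid[0:2*r+1,0:2*r+1]; return np.array([u0+(w*x).sum()/w.sum(),v0+(w*y).sum()/w.sum()])
E
python3 - <<'E'
from h import *
g=cv2.cvtColor(robot.snapshot("top"),cv2.COLOR_RGB2GRAY)
s=cv2.cvtColor(robot.snapshot("side"),cv2.COLOR_RGB2GRAY)
def m(n,im,u,v,r,z,d=False):
    c=cen(im,u,v,r,d); return c.round(2),ray(n,c,z).round(4)
print("port",m("top",g,284.3,162.3,10,.06),m("side",s,336.5,172,9,.06))
for u,v in((263,123),(323,139),(244.7,186),(305.5,202.7)): print("screw",m("top",g,u,v,3,.06))
for u,v in((301,162.5),(354,155.3),(374.7,181.3),(316,190.5)): print("screw side",m("side",s,u,v,3,.06))
for u,v in((290,141),(277.7,182)): print("peg",m("top",g,u,v,3,.073))
for u,v in((409.75,122.25),(397.5,160.25)): print("hole",m("top",g,u,v,3,.007,True))
for u,v in((409,241.4),(449.5,235)): print("hole side",m("side",s,u,v,3,.007,True))
print("flask",m("top",g,160.5,219.5,14,.09),m("side",s,247.3,135,6,.09))
sv=cv2.minAreaRect(cv2.findNonZero(((g>170)*255).astype(np.uint8)[100:180,375:435]));print(sv)
E
```

```text
port (array([284.  , 162.19]), array([0.566 , 0.0348, 0.06  ])) (array([335.93, 171.42]), array([0.5691, 0.0341, 0.06  ]))
screw (array([263.19, 122.67]), array([0.6643, 0.0858, 0.06  ]))
screw (array([323.26, 138.96]), array([ 0.6223, -0.0602,  0.06  ]))
screw (array([244.27, 185.32]), array([0.5105, 0.13  , 0.06  ]))
screw (array([305.26, 202.25]), array([ 0.4684, -0.0161,  0.06  ]))
screw side (array([300.44, 162.01]), array([0.514 , 0.1304, 0.06  ]))
screw side (array([353.71, 154.73]), array([0.6686, 0.0867, 0.06  ]))
screw side (array([374.25, 180.96]), array([ 0.6262, -0.06  ,  0.06  ]))
screw side (array([315.51, 189.91]), array([ 0.472 , -0.0154,  0.06  ]))
peg (array([289.49, 140.59]), array([0.6158, 0.0206, 0.073 ]))
peg (array([277.33, 181.77]), array([0.5163, 0.0493, 0.073 ]))
hole (array([409.19, 121.94]), array([ 0.6778, -0.279 ,  0.007 ]))
hole (array([396.98, 159.96]), array([ 0.5797, -0.2454,  0.007 ]))
hole side (array([408.41, 241.21]), array([ 0.5816, -0.2475,  0.007 ]))
hole side (array([448.98, 234.74]), array([ 0.6806, -0.2813,  0.007 ]))
flask (array([160.03, 219.01]), array([0.4288, 0.3192, 0.09  ])) (array([245.7, 134.8]), array([0.4331, 0.3149, 0.09  ]))
((28.294795989990234, 40.91618347167969), (26.962804794311523, 54.06161880493164), 17.81888771057129)
```

Request:
{"method": "servo_tool", "body": {
  "plan": [
    [-0.4,-0.3,0,0,0,0,94],
    [-0.7,-0.55,0,0,0,0,94],
    [-0.975,-0.78,0,0,0,0,94],
    [-0.975,-0.78,0,0,0,0,94]
  ]
}}

```text
time: 1.13
tool_pos: [0.2774, 0.3912, 0.2228]
ee_rot: [-3.14, 0.003, 2.732]
wrist_force: [0.4, 0.3, 0.4]
width: 0.0943
finger_force: 0.0
```

Request:
{"method": "servo_tool", "body": {
  "plan": [
    [-0.32,-0.26,0,0,0,0,94],
    [-0.65,-0.52,0,0,0,0,94],
    [-0.975,-0.78,0,0,0,0,94],
    [-0.975,-0.78,0,0,0,0,94]
  ]
}}

```text
time: 1.47
tool_pos: [0.3368, 0.2813, 0.2228]
ee_rot: [-3.14, 0.003, 2.73]
wrist_force: [0.4, 1.5, 0.6]
width: 0.0939
finger_force: 0.0
```

Request:
{"method": "servo_tool", "body": {
  "plan": [
    [-0.32,-0.26,0,0,0,0,94],
    [-0.65,-0.52,0,0,0,0,94],
    [-0.975,-0.78,0,0,0,0,94],
    [-0.975,-0.78,0,0,0,0,94]
  ]
}}

```text
time: 1.8
tool_pos: [0.3958, 0.1711, 0.2225]
ee_rot: [-3.14, 0.003, 2.73]
wrist_force: [0.1, 0.7, 0.1]
width: 0.094
finger_force: 0.0
```

Request:
{"method": "servo_tool", "body": {
  "plan": [
    [-0.32,-0.26,0,0,0,0,94],
    [-0.65,-0.52,0,0,0,0,94],
    [-0.975,-0.78,0,0,0,0,94],
    [-0.975,-0.78,0,0,0,0,94]
  ]
}}

```text
time: 2.13
tool_pos: [0.4546, 0.0615, 0.2221]
ee_rot: [-3.139, 0.002, 2.731]
wrist_force: [-0.0, 0.4, -1.1]
width: 0.0942
finger_force: 0.0
```

Request:
{"method": "servo_tool", "body": {
  "plan": [
    [-0.32,-0.26,0,0,0,0,94],
    [-0.65,-0.52,0,0,0,0,94],
    [-0.975,-0.78,0,0,0,0,94],
    [-0.975,-0.78,0,0,0,0,94]
  ]
}}

```text
time: 2.47
tool_pos: [0.5136, -0.0481, 0.2214]
ee_rot: [-3.139, 0.001, 2.733]
wrist_force: [-0.2, 0.6, -0.8]
width: 0.0939
finger_force: 0.0
```

Request:
{"method": "servo_tool", "body": {
  "plan": [
    [-0.32,-0.26,0,0,0,0,94],
    [-0.65,-0.52,0,0,0,0,94],
    [-0.975,-0.78,0,0,0,0,94],
    [-0.975,-0.78,0,0,0,0,94]
  ]
}}

```text
time: 2.8
tool_pos: [0.5726, -0.1579, 0.22]
ee_rot: [-3.14, -0.001, 2.734]
wrist_force: [-0.7, 1.1, -0.3]
width: 0.0938
finger_force: 0.0
```

Request:
{"method": "servo_tool", "body": {
  "plan": [
    [-0.32,-0.26,0.2,0,0,-0.047,94],
    [-0.65,-0.52,0.5,0,0,-0.047,94],
    [-0.975,-0.78,0.8,0,0,-0.047,94],
    [-0.975,-0.78,0.8,0,0,-0.047,94],
    [-0.975,-0.78,0.8,0,0,-0.047,94]
  ]
}}

```text
time: 3.22
tool_pos: [0.6287, -0.2641, 0.1358]
ee_rot: [3.14, -0.009, 2.81]
wrist_force: [-1.1, 0.2, -1.3]
width: 0.0941
finger_force: 0.0
```

Request:
{"method": "servo_tool", "body": {
  "plan": [
    [0,0,0.2,0,0,0,94],
    [0,0,0.5,0,0,0,94],
    [0,0,0.8,0,0,0,94],
    [0,0,0.8,0,0,0,94],
    [0,0,0.8,0,0,0,94],
    [0,0,0.8,0,0,0,94]
  ]
}}

```text
time: 3.72
tool_pos: [0.6307, -0.2627, 0.0651]
ee_rot: [3.142, 0.003, 2.814]
wrist_force: [0.5, 0.0, 0.6]
width: 0.094
finger_force: 0.0
```

```bash
python3 - <<'E'
from h import *
o=robot.get_obs();print(o["tool_pos"],o["ee_rot"])
a=robot.snapshot("top")[90:190,350:470];b=robot.snapshot("side")[150:275,350:510]
f=lambda i,k:cv2.resize(i,None,fx=k,fy=k,interpolation=cv2.INTER_CUBIC)
A=f(a,3);B=f(b,2.75);c=np.zeros((350,800,3),np.uint8);c[:300,:360]=A;c[:B.shape[0],360:360+B.shape[1]]=B[:350]
cv2.imwrite("pics/c3.png",c[:,:,::-1])
E
```

```text
[ 0.63074049 -0.26273851  0.0650797 ] [3.14154546e+00 3.01261227e-03 2.81381255e+00]
```

View pics/c3.png

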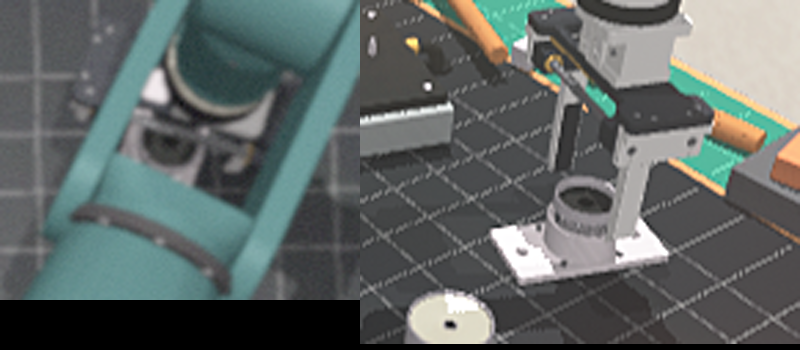

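The pads straddle the cup; the near fingertip is around (446,235) and the far one around (424,212) in the side view. I'll check these against the measured pose.

```bash
python3 - <<'E'
from h import *
p=np.array([.6307,-.2627,.048]);y=np.array([.322,.947,0])
for o in(-.06,-.047,.047,.06): print(o,proj("side",p+o*y).round(1))
E
```

```text
-0.06 [[443.6 239.9]]
-0.047 [[440.8 236.3]]
0.047 [[422.  212.2]]
0.06 [[419.6 209.1]]
```

Request:
{"method": "servo_tool", "body": {
  "plan": [
    [0,0,0.2,0,0,0,94],
    [0,0,0.35,0,0,0,94],
    [0,0,0.35,0,0,0,94],
    [0,0,0.35,0,0,0,94],
    [0,0,0.35,0,0,0,94]
  ]
}}

```text
time: 4.23
tool_pos: [0.6306, -0.2644, 0.0298]
ee_rot: [-3.141, 0.003, 2.812]
wrist_force: [-0.4, 0.8, 0.2]
width: 0.0936
finger_force: 0.0
```

Request:
{"method": "servo_tool", "body": {
  "plan": [
    [0,0,0,0,0,0,70],
    [0,0,0,0,0,0,40],
    [0,0,0,0,0,0,40],
    [0,0,0,0,0,0,40],
    [0,0,0,0,0,0,40],
    [0,0,0,0,0,0,40],
    [0,0,0,0,0,0,40],
    [0,0,0,0,0,0,40]
  ]
}}

```text
time: 4.9
tool_pos: [0.6296, -0.2636, 0.0276]
ee_rot: [3.141, 0.0, 2.813]
wrist_force: [0.2, 0.7, 0.6]
width: 0.0596
finger_force: 30.0
```

Request:
{"method": "servo_tool", "body": {
  "plan": [
    [0,0,-0.1,0,0,0,40],
    [0,0,-0.4,0,0,0,40],
    [0,0,-0.7,0,0,0,40],
    [0,0,-1,0,0,0,40],
    [0,0,-1,0,0,0,40],
    [0,0,-1,0,0,0,40]
  ]
}}

```text
time: 5.4
tool_pos: [0.6304, -0.2645, 0.1295]
ee_rot: [-3.141, 0.004, 2.813]
wrist_force: [-0.3, 0.2, -3.4]
width: 0.0592
finger_force: 30.0
```

Request:
{"method": "servo_tool", "body": {
  "plan": [
    [0.1,0.2,0,0,0,0,40],
    [0.25,0.45,0,0,0,0,40],
    [0.4,0.7,0,0,0,0,40],
    [0.516,0.875,0,0,0,0,40]
  ]
}}

```text
time: 5.73
tool_pos: [0.6063, -0.1615, 0.1228]
ee_rot: [3.14, -0.008, 2.813]
wrist_force: [0.7, -0.4, -2.9]
width: 0.0595
finger_force: 30.0
```

Request:
{"method": "servo_tool", "body": {
  "plan": [
    [0.17,0.29,0,0,0,0,40],
    [0.34,0.58,0,0,0,0,40],
    [0.516,0.875,0,0,0,0,40],
    [0.516,0.875,0,0,0,0,40]
  ]
}}

```text
time: 6.07
tool_pos: [0.5848, -0.0582, 0.1233]
ee_rot: [3.138, -0.01, 2.818]
wrist_force: [-0.0, -0.8, -3.6]
width: 0.0597
finger_force: 30.0
```

Request:
{"method": "servo_tool", "body": {
  "plan": [
    [0.15,0.25,0,0,0,-0.01,40],
    [0.3,0.5,0,0,0,-0.02,40],
    [0.4,0.7,0,0,0,-0.032,40],
    [0.516,0.875,0,0,0,-0.032,40],
    [0.516,0.875,0,0,0,-0.032,40],
    [0.516,0.875,0,0,0,-0.032,40],
    [0.516,0.875,0,0,0,-0.032,40],
    [0.516,0.875,0,0,0,-0.032,40]
  ]
}}

```text
time: 6.73
tool_pos: [0.5673, 0.0336, 0.126]
ee_rot: [-3.141, -0.002, 2.862]
wrist_force: [0.2, 0.1, -2.9]
width: 0.0593
finger_force: 30.0
```

```bash
python3 - <<'E'
from h import *
o=robot.get_obs();print(o["tool_pos"],o["ee_rot"])
b=robot.snapshot("side");cv2.imwrite("pics/raw4.png",b[:,:,::-1])
f=lambda i,k:cv2.resize(i,None,fx=k,fy=k,interpolation=cv2.INTER_CUBIC)
c=f(b[100:210,270:400],6)[:600];cv2.imwrite("pics/c4.png",c[:,:,::-1])
E
```

```text
[0.56726402 0.03361825 0.12597323] [-3.14057186e+00 -2.20813199e-03  2.86181648e+00]
```

View pics/c4.png

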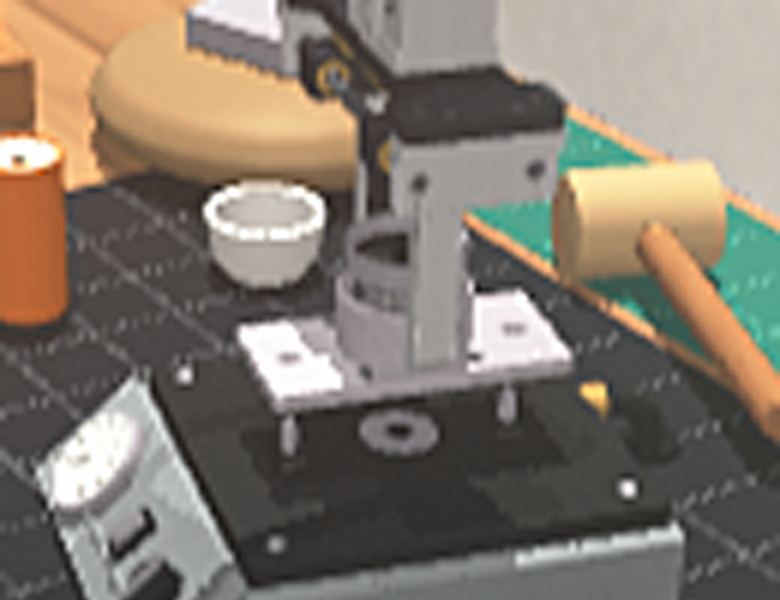

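Side view: the cradle hovers over the table with its holes at about (318.3,159.7) and (355.7,154.7); the peg tips show below its front edge at about (318,170) and (354.5,165). I'll measure the offset and see how much the top view shows.

```bash
python3 - <<'E'
from h import *
s=cv2.cvtColor(robot.snapshot("side"),cv2.COLOR_RGB2GRAY)
h=[cen(s,318.1,159.5,3,True),cen(s,355.4,154.5,3,True)];print(h)
sc=np.array([.5702,.0354])
for z in(.104,.106):
    P=[ray("side",x,z) for x in h];m=(P[0]+P[1])/2;d=P[1]-P[0]
    print(z,m.round(4),np.hypot(*d[:2]).round(4),np.arctan2(d[1],d[0]).round(4),"err to pegs (side)",(sc-m[:2]).round(4))
K,r,t=cam("side");R=cv2.Rodrigues(r)[0];print("cam right",R[0].round(3),"fwd",R[2].round(3))
t_=robot.snapshot("top")
c=cv2.resize(t_[100:220,220:350],None,fx=5,fy=5,interpolation=cv2.INTER_CUBIC);cv2.imwrite("pics/c5.png",c[:,:,::-1])
E
```

```text
[array([318.36623748, 158.64377682]), array([355.04803074, 154.17291066])]
0.104 [0.5723 0.0367 0.104 ] 0.1026 -0.3029 err to pegs (side) [-0.0021 -0.0013]
0.106 [0.5701 0.0337 0.106 ] 0.1022 -0.3029 err to pegs (side) [0.0001 0.0017]
cam right [ 0.838 -0.545  0.013] fwd [ 0.461  0.696 -0.551]
```

View pics/c5.png

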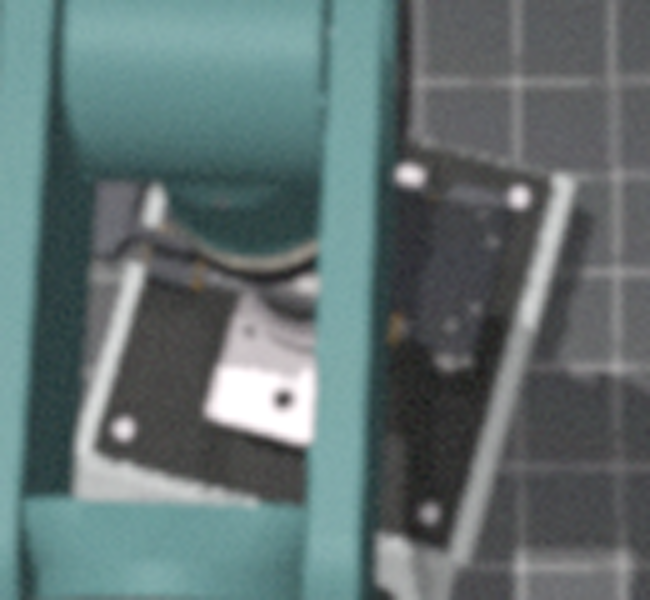

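The top view shows the near hole at about (276.4,179.2).

```bash
python3 - <<'E'
from h import *
g=cv2.cvtColor(robot.snapshot("top"),cv2.COLOR_RGB2GRAY)
for r in (3,4):
    h=cen(g,276.4,179.2,r,True);P=ray("top",h,.1055)
    print(h,P.round(4),"peg-hole",(np.array([.5164,.0492])-P[:2]).round(4))
o=robot.get_obs();print(o["tool_pos"],o["ee_rot"])
E
```

```text
[276.22397632 179.30422628] [0.517  0.0485 0.1055] peg-hole [-0.0006  0.0007]
[276.21944692 179.31311329] [0.5169 0.0486 0.1055] peg-hole [-0.0005  0.0006]
[0.56785968 0.03374757 0.1272458 ] [-3.14148222e+00 -2.28590999e-04  2.86161051e+00]
```

Request:
{"method": "servo_tool", "body": {
  "plan": [
    [0.009,0.005,0.05,0,0,0,40],
    [0.009,0.005,0.1,0,0,0,40],
    [0.009,0.005,0.15,0,0,0,40],
    [0.009,0.005,0.2,0,0,0,40],
    [0.009,0.005,0.25,0,0,0,40],
    [0.009,0.005,0.3,0,0,0,40],
    [0.009,0.005,0.3,0,0,0,40],
    [0.009,0.005,0.3,0,0,0,40]
  ]
}}

```text
time: 7.6
tool_pos: [0.5667, 0.0354, 0.0969]
ee_rot: [-3.141, -0.001, 2.863]
wrist_force: [0.8, -0.6, -4.5]
width: 0.0597
finger_force: 30.0
```

Request:
{"method": "servo_tool", "body": {
  "plan": [
    [0,0,0.03,0,0,0,40],
    [0,0,0.06,0,0,0,40],
    [0,0,0.09,0,0,0,40],
    [0,0,0.105,0,0,0,40],
    [0,0,0.105,0,0,0,40],
    [0,0,0.105,0,0,0,40]
  ]
}}

```text
time: 8.1
tool_pos: [0.5671, 0.0353, 0.0876]
ee_rot: [-3.142, 0.0, 2.863]
wrist_force: [-1.2, -0.5, 0.5]
width: 0.0597
finger_force: 30.0
```

Request:
{"method": "servo_tool", "body": {
  "plan": [
    [0,0,0,0,0,0,94],
    [0,0,0,0,0,0,94],
    [0,0,0,0,0,0,94],
    [0,0,0,0,0,0,94],
    [0,0,0,0,0,0,94],
    [0,0,0,0,0,0,94]
  ]
}}

```text
time: 8.6
tool_pos: [0.5671, 0.0353, 0.087]
ee_rot: [3.141, 0.0, 2.863]
wrist_force: [0.0, 0.1, -0.8]
width: 0.0935
finger_force: 0.0
```

Request:
{"method": "servo_tool", "body": {
  "plan": [
    [0,0,-0.3,0,0,0,94],
    [0,0,-0.6,0,0,0,94],
    [0,0,-1,0,0,0,94],
    [0,0,-1,0,0,0,94],
    [0,0,-1,0,0,0,94]
  ]
}}

```text
time: 9.02
tool_pos: [0.5689, 0.0353, 0.1908]
ee_rot: [3.14, 0.007, 2.863]
wrist_force: [0.8, -0.3, -1.5]
width: 0.0941
finger_force: 0.0
```

Request:
{"method": "servo_tool", "body": {
  "plan": [
    [0.23,0.26,0,0,0,0,94],
    [0.46,0.52,0,0,0,0,94],
    [0.7,0.785,0,0,0,0,94],
    [0.7,0.785,0,0,0,0,94]
  ]
}}

```text
time: 9.35
tool_pos: [0.518, 0.1346, 0.1851]
ee_rot: [3.14, -0.005, 2.869]
wrist_force: [-0.6, 0.2, -0.2]
width: 0.0942
finger_force: 0.0
```

Request:
{"method": "servo_tool", "body": {
  "plan": [
    [0.23,0.26,0,0,0,0,94],
    [0.46,0.52,0,0,0,0,94],
    [0.7,0.785,0,0,0,0,94],
    [0.7,0.785,0,0,0,0,94]
  ]
}}

```text
time: 9.68
tool_pos: [0.4725, 0.2289, 0.1853]
ee_rot: [3.141, -0.004, 2.869]
wrist_force: [0.7, -0.3, -0.0]
width: 0.0944
finger_force: 0.0
```

Request:
{"method": "servo_tool", "body": {
  "plan": [
    [0.23,0.26,0,0,0,0,94],
    [0.46,0.52,0.1,0,0,0,94],
    [0.7,0.785,0.3,0,0,0,94],
    [0.7,0.785,0.3,0,0,0,94],
    [0.7,0.785,0.3,0,0,0,94],
    [0.7,0.785,0.3,0,0,0,94],
    [0.7,0.785,0.3,0,0,0,94]
  ]
}}

```text
time: 10.27
tool_pos: [0.4309, 0.3183, 0.1571]
ee_rot: [-3.141, 0.001, 2.861]
wrist_force: [0.4, -0.1, -0.3]
width: 0.0939
finger_force: 0.0
```

```bash
python3 - <<'E'
from h import *
o=robot.get_obs();print(o["tool_pos"],o["ee_rot"])
t=robot.snapshot("top");s=robot.snapshot("side")
f=lambda i,k:cv2.resize(i,None,fx=k,fy=k,interpolation=cv2.INTER_CUBIC)
c=np.zeros((560,800,3),np.uint8);A=f(t[105:205,230:330],4);B=f(s[135:205,280:380],4);C=f(t[170:250,110:190],4);D=f(s[60:180,200:300],3)
c[:280,:400]=A[60:340];c[:280,400:]=B;c[280:,:320]=C[:280];c[280:,400:700]=D[80:360]
cv2.imwrite("pics/c6.png",c[:,:,::-1])
gs=cv2.cvtColor(s,cv2.COLOR_RGB2GRAY);g=cv2.cvtColor(t,cv2.COLOR_RGB2GRAY)
E
```

```text
[0.43093467 0.31833462 0.15711788] [-3.14131991e+00  7.11316487e-04  2.86121682e+00]
```

View pics/c6.png

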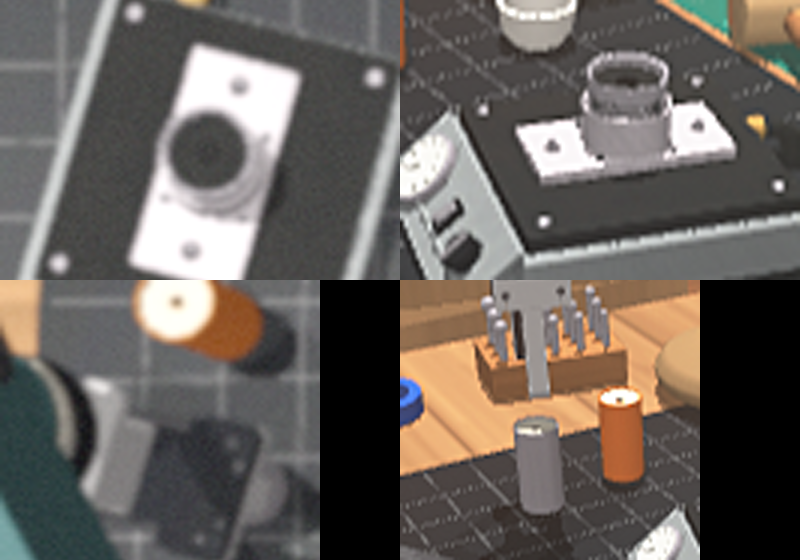

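The cradle sits flush with the pegs showing through both holes. The gripper is above the grey flask (side view about (246,148)), and the orange one stands beside it at about (273,138). I'll descend on the grey one.

Request:
{"method": "servo_tool", "body": {
  "plan": [
    [0.016,0.009,0.15,0,0,0,94],
    [0.016,0.009,0.35,0,0,0,94],
    [0.016,0.009,0.55,0,0,0,94],
    [0.016,0.009,0.75,0,0,0,94],
    [0.016,0.009,0.95,0,0,0,94],
    [0.016,0.009,0.95,0,0,0,94],
    [0.016,0.009,0.95,0,0,0,94],
    [0.016,0.009,0.95,0,0,0,94]
  ]
}}

```text
time: 11.03
tool_pos: [0.4298, 0.3209, 0.0635]
ee_rot: [3.14, 0.002, 2.862]
wrist_force: [-1.0, -0.2, -1.0]
width: 0.094
finger_force: 0.0
```

Request:
{"method": "servo_tool", "body": {
  "plan": [
    [0,0,0,0,0,0,75],
    [0,0,0,0,0,0,60],
    [0,0,0,0,0,0,52],
    [0,0,0,0,0,0,47],
    [0,0,0,0,0,0,42],
    [0,0,0,0,0,0,35],
    [0,0,0,0,0,0,30],
    [0,0,0,0,0,0,30],
    [0,0,0,0,0,0,30],
    [0,0,0,0,0,0,30],
    [0,0,0,0,0,0,30]
  ]
}}

```text
time: 11.95
tool_pos: [0.4286, 0.3207, 0.0619]
ee_rot: [-3.141, -0.0, 2.863]
wrist_force: [-0.3, 0.2, -0.3]
width: 0.0445
finger_force: 30.0
```

Request:
{"method": "servo_tool", "body": {
  "plan": [
    [0,0,-0.1,0,0,0,30],
    [0,0,-0.3,0,0,0,30],
    [0,0,-0.5,0,0,0,30],
    [0,0,-0.75,0,0,0,30],
    [0,0,-1,0,0,0,30],
    [0,0,-1,0,0,0,30]
  ]
}}

```text
time: 12.45
tool_pos: [0.4312, 0.3224, 0.1683]
ee_rot: [3.134, 0.007, 2.863]
wrist_force: [1.2, 1.2, -1.4]
width: 0.0446
finger_force: 30.0
```

Request:
{"method": "servo_tool", "body": {
  "plan": [
    [-0.1,-0.1,-0.2,0,0,0,30],
    [-0.3,-0.3,-0.4,0,0,0,30],
    [-0.5,-0.55,-0.5,0,0,0,30],
    [-0.705,-0.788,-0.5,0,0,0,30]
  ]
}}

```text
time: 12.78
tool_pos: [0.4758, 0.2253, 0.2138]
ee_rot: [3.139, 0.003, 2.865]
wrist_force: [0.7, -0.0, -3.1]
width: 0.0443
finger_force: 30.0
```

Request:
{"method": "servo_tool", "body": {
  "plan": [
    [-0.2,-0.22,0,0,0,0,30],
    [-0.4,-0.45,0,0,0,0,30],
    [-0.6,-0.67,0,0,0,0,30],
    [-0.705,-0.788,0,0,0,0,30]
  ]
}}

```text
time: 13.12
tool_pos: [0.5213, 0.1274, 0.21]
ee_rot: [-3.139, -0.001, 2.86]
wrist_force: [-0.2, -0.4, -2.6]
width: 0.0444
finger_force: 30.0
```

Request:
{"method": "servo_tool", "body": {
  "plan": [
    [-0.15,-0.17,0,0,0,0,30],
    [-0.3,-0.34,0,0,0,0,30],
    [-0.45,-0.5,0,0,0,0,30],
    [-0.6,-0.67,0,0,0,0,30],
    [-0.705,-0.788,0,0,0,0,30],
    [-0.705,-0.788,0,0,0,0,30],
    [-0.705,-0.788,0,0,0,0,30],
    [-0.705,-0.788,0,0,0,0,30],
    [-0.705,-0.788,0,0,0,0,30],
    [-0.705,-0.788,0,0,0,0,30]
  ]
}}

```text
time: 13.95
tool_pos: [0.5666, 0.0364, 0.212]
ee_rot: [3.141, -0.0, 2.864]
wrist_force: [0.5, 0.7, -3.1]
width: 0.0445
finger_force: 30.0
```

```bash
python3 - <<'E'
from h import *
o=robot.get_obs();print(o["tool_pos"],o["ee_rot"],o["wrist_force"])
t=robot.snapshot("top");s=robot.snapshot("side")
f=lambda i,k:cv2.resize(i,None,fx=k,fy=k,interpolation=cv2.INTER_CUBIC)
c=np.zeros((600,800,3),np.uint8);B=f(s[100:200,300:375],6);A=f(t[110:210,240:325],4)
c[:,:450]=B;c[:400,450:790]=A;cv2.imwrite("pics/c7.png",c[:,:,::-1])
E
```

```text
[0.56659221 0.0363544  0.21198649] [ 3.14121733e+00 -1.66182855e-04  2.86432364e+00] [ 0.53195176  0.71080682 -3.14675131]
```

View pics/c7.png

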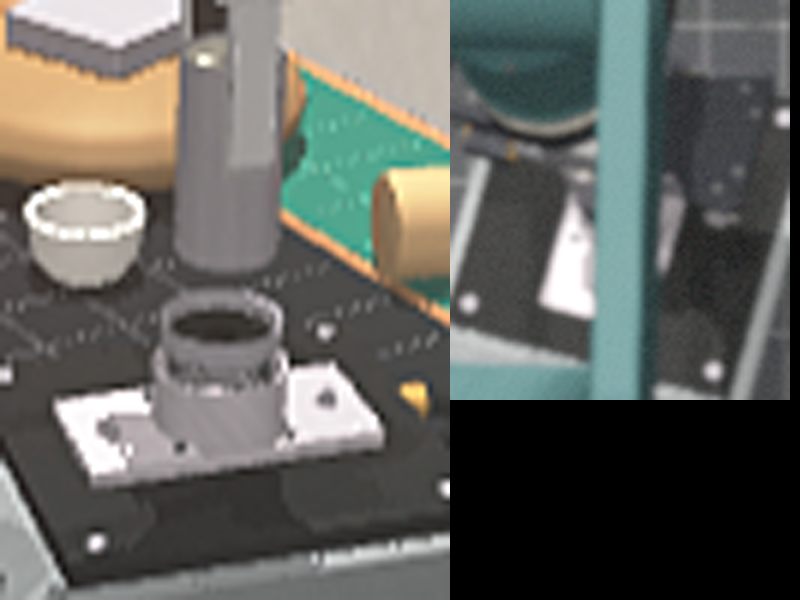

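The flask hangs above the ring: its lower edges are at about u=329 and 346.5 (row 140), and the lip edges at about u=326.5 and 347.3 (row 153). I'll compare these with the projected model.

```bash
python3 - <<'E'
from h import *
s=robot.snapshot("side").astype(float)
g=cv2.GaussianBlur(s,(0,0),.7).sum(2)
def edges(v,l,r):
    row=g[v]; d=np.abs(np.gradient(row))
    def sub(u):
        w=np.arange(u-2,u+3);p=d[w]; return (w*p).sum()/p.sum()
    return [sub(x-2+int(np.argmax(d[x-2:x+3]))) for x in(l,r)]
fl=[edges(v,329,346) for v in(134,136,138,140)];lp=[edges(v,327,347) for v in(153,154,155)]
print(np.round(fl,2).tolist(),np.round(lp,2).tolist())
a=np.linspace(0,2*np.pi,200)
def ext(c,r,z,v=None):
    p=proj("side",np.c_[c[0]+r*np.cos(a),c[1]+r*np.sin(a),np.full(200,z)]);return p[:,0].min().round(2),p[:,0].max().round(2),p[:,1].min().round(1),p[:,1].max().round(1)
c=(.567,.0353)
for z in(.152,.17):print("flask",z,ext(c,.0225,z))
print("lip",ext(c,.027,.118)); print("cup",ext(c,.03,.096))
E
```

```text
[[328.88, 346.12], [328.8, 347.15], [329.01, 348.38], [328.98, 345.72]] [[328.1, 346.51], [327.92, 346.36], [328.77, 346.31]]
flask 0.152 (np.float64(327.49), np.float64(344.82), np.float64(137.0), np.float64(144.6))
flask 0.17 (np.float64(327.64), np.float64(345.13), np.float64(130.7), np.float64(138.2))
lip (np.float64(325.51), np.float64(345.96), np.float64(147.8), np.float64(157.2))
cup (np.float64(324.24), np.float64(346.71), np.float64(154.5), np.float64(165.2))
```

Request:
{"method": "servo_tool", "body": {
  "plan": [
    [0,-0.006,0.05,0,0,0,30],
    [0,-0.006,0.1,0,0,0,30],
    [0,-0.006,0.15,0,0,0,30],
    [0,-0.006,0.2,0,0,0,30],
    [0,-0.006,0.25,0,0,0,30],
    [0,-0.006,0.3,0,0,0,30],
    [0,-0.006,0.33,0,0,0,30],
    [0,-0.006,0.35,0,0,0,30],
    [0,-0.006,0.35,0,0,0,30],
    [0,-0.006,0.35,0,0,0,30]
  ]
}}

```text
time: 14.93
tool_pos: [0.5668, 0.0348, 0.177]
ee_rot: [3.141, -0.0, 2.863]
wrist_force: [0.8, -0.1, -2.3]
width: 0.0445
finger_force: 30.0
```

Request:
{"method": "servo_tool", "body": {
  "plan": [
    [0,0,0.01,0,0,0,30],
    [0,0,0.02,0,0,0,30],
    [0,0,0.03,0,0,0,30],
    [0,0,0.04,0,0,0,30],
    [0,0,0.045,0,0,0,30],
    [0,0,0.05,0,0,0,30],
    [0,0,0.05,0,0,0,30],
    [0,0,0.05,0,0,0,30]
  ]
}}

```text
time: 15.6
tool_pos: [0.5668, 0.0348, 0.172]
ee_rot: [3.141, -0.0, 2.863]
wrist_force: [0.1, 0.3, -2.9]
width: 0.0446
finger_force: 30.0
```

Request:
{"method": "servo_tool", "body": {
  "plan": [
    [0,0,0.01,0,0,0,30],
    [0,0,0.02,0,0,0,30],
    [0,0,0.03,0,0,0,30],
    [0,0,0.03,0,0,0,30],
    [0,0,0.03,0,0,0,30]
  ]
}}

```text
time: 16.02
tool_pos: [0.5669, 0.0348, 0.1699]
ee_rot: [3.141, 0.001, 2.863]
wrist_force: [-3.0, 0.3, 6.0]
width: 0.0444
finger_force: 30.0
```

Request:
{"method": "servo_tool", "body": {
  "plan": [
    [0,0,0.01,0,0,0,30],
    [0,0,0.02,0,0,0,30],
    [0,0,0.03,0,0,0,30],
    [0,0,0.04,0,0,0,30],
    [0,0,0.05,0,0,0,30],
    [0,0,0.06,0,0,0,30],
    [0,0,0.07,0,0,0,30],
    [0,0,0.08,0,0,0,30],
    [0,0,0.08,0,0,0,30],
    [0,0,0.08,0,0,0,30]
  ]
}}

```text
time: 16.85
tool_pos: [0.567, 0.0347, 0.1631]
ee_rot: [3.141, 0.002, 2.863]
wrist_force: [-4.3, 0.6, 10.4]
width: 0.0445
finger_force: 30.0
```

Request:
{"method": "servo_tool", "body": {
  "plan": [
    [0,0,0.01,0,0,0,30],
    [0,0,0.02,0,0,0,30],
    [0,0,0.03,0,0,0,30],
    [0,0,0.035,0,0,0,30],
    [0,0,0.035,0,0,0,30],
    [0,0,0.035,0,0,0,30]
  ]
}}

```text
time: 17.35
tool_pos: [0.567, 0.0347, 0.1602]
ee_rot: [3.141, 0.002, 2.863]
wrist_force: [-5.5, -0.5, 11.0]
width: 0.0445
finger_force: 30.0
```

Request:
{"method": "servo_tool", "body": {
  "plan": [
    [0,0,0.005,0,0,0,30],
    [0,0,0.01,0,0,0,30],
    [0,0,0.015,0,0,0,30],
    [0,0,0.015,0,0,0,30],
    [0,0,0.015,0,0,0,30]
  ]
}}

```text
time: 17.77
tool_pos: [0.5671, 0.0347, 0.1598]
ee_rot: [3.141, 0.003, 2.863]
wrist_force: [-7.0, 0.9, 15.7]
width: 0.0448
finger_force: 30.0
```

```bash
python3 - <<'E'
from h import *
s=robot.snapshot("side");t=robot.snapshot("top");o=robot.get_obs();print(o["tool_pos"],o["wrist_force"],o["wrist_torque"],o["finger_force"])
f=lambda i,k:cv2.resize(i,None,fx=k,fy=k,interpolation=cv2.INTER_CUBIC)
c=f(s[100:200,300:375],6);cv2.imwrite("pics/c8.png",c[:,:,::-1])
E
```

```text
[0.56706267 0.0346815  0.15977675] [-6.37017194 -0.83722124 15.28290515] [ 0.05926617  1.46104444 -0.03866536] 30.00331275165081
```

View pics/c8.png

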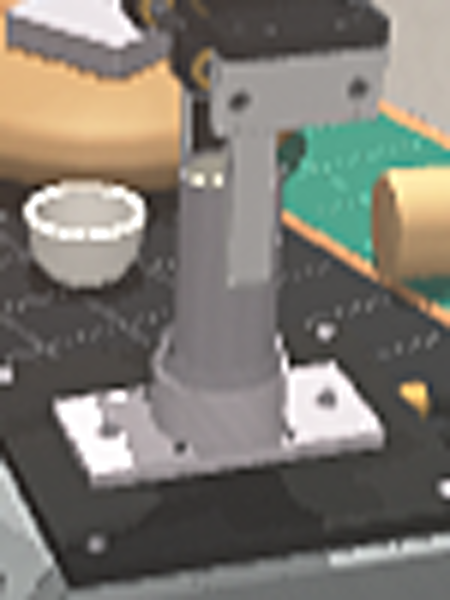

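The side view shows the ring sunk fully into the cup, the flask upright and centred (u≈337.7), and the cradle flush with its pegs through both holes. The last step raised the force to about 15 N with almost no travel, so the spring is at its stop.

```bash
python3 -c "
from bench import robot
print(robot.close_job())"
```

```text
the job is handed in; nothing more can be done
None
```

I handed the job in at about 18 s, with the cradle flush on its pegs and released, and the gripper still holding the narrow flask upright, pressed down to the spring's stop; `close_job()` returned no verdict.

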